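Turn the row of cutting boards round into the clip rack

ROBOT

A 6-joint arm with a two-finger parallel gripper is mounted at the origin on the work surface. World frame = base frame: x ahead of the robot, y to its left, z up, the work surface at z = 0. Lengths are in m, angles in rad, forces in N, time in s.
With the tool pointing down it reaches from about 0.25 to 0.8 m from the base axis. Payload 8.5 kg.
Tool frame: the origin (TCP) lies at the very end of the fingers, on their centre line; the grasp point (between the pads) lies 19 mm behind it; x points along the fingers, z is the direction in which the jaws open and shut, and the axes are right-handed (so a half turn about x gives the same grasp; the last joint's range is limited). The gripper opens to 85 mm and grips with 20 to 120 N. Pads are 22 mm wide; open, the fingers measure 114 mm over their backs; the gripper's body (76 mm by 85 mm) begins 54 mm behind the grasp point. The pads swing forward as they close: fully open they stand 13 mm farther back than shut.
Start: joints at [1.336, 0.238, -0.013, 1.319, 0, 1.571], TCP at [0.122, 0.511, 0.231] pointing down, gripper open.
Joint ranges: [-2.66, 2.66], [-1.03, 1.9], [-1.14, 1.46], [-1.82, 2.27], [-1.45, 1.34], [-3.14, 3.14]. Speed limits (rad/s): [2.22, 2.22, 2.79, 3.14, 3.14, 3.14].

INTERFACE

Orientations are given as [roll, pitch, yaw] about the fixed x, y, z axes, in that order (R = Rz(yaw) Ry(pitch) Rx(roll)).
In Python, from plant import bot gives the robot as it stands. Calls block until the motion is done:
- bot.reach(position, orientation): joint-space move of the TCP to a pose.
- bot.move_linear(position, rot=None, max_speed=0.15, contact_N=None): straight line of the TCP; rot=None keeps the orientation; max_speed is the mean speed in m/s. With contact_N (N) it stops when the force on the tool has changed by that much, and returns True; else False.
- bot.move_joints(angles): joint-space move.
- bot.move_gripper(opening, newtons=None): finger opening in m; newtons is the grip in N (None keeps the last); returns when the fingers have stopped.
- bot.wait(seconds).
- bot.solve_ik(position, orientation): joint angles nearest the present ones, or None.
- bot.sense(): the state.
- bot.get_image(name): name is "scene" or "top"; returns the picture (400x640x3 uint8, red, green, blue); there is no depth.
- bot.camera_params(name): a dict with "fovy" (degrees; the focal length in pixels is half the picture's height over the tangent of half this angle, whatever the lens; pixels are square), "cx", "cy" (the principal point, pixels), "R" (3x3) and "t" (3): a world point X has camera coordinates R X + t. Camera axes: x right, y down, z forward; pixel columns grow to the right and rows downward; lengths in m; the calibration is good to about 2 mm. A picture is of the moment at which its call begins. camera_params takes no time and is no camera call.
A pose or a line that the arm cannot do raises bot.Unreachable and nothing moves.
- bot.hand_in(): hands the job in, once; it reports no verdict.
The state is a dict: "time_s": time; "joints": joint angles; "joint_velocities": joint speeds; "tau": joint torques, N m; "tcp_pos": TCP position; "eef_rot": TCP orientation; "force": force on the tool from outside, world axes, zero at the start; "ft_torque": the same for the moment, N m; "finger_gap": finger opening in m.
Only numpy, scipy, OpenCV 4.12 (cv2) and the standard library are available. Lean on these libraries where they do the work, as an engineer would, in place of code of your own. Each camera call takes 0.05 s, during which the arm holds its last target.

TASK

Move the four colour-coded cutting boards from the drying rack into the spring-clip storage rack, in the reverse order: the board that stood at the left end of the drying rack goes into the slot at the right end of the storage rack, and so on, so that the cook on the far side of the table reads the row the right way round. Push each board fully home onto the floor of its slot, upright and centred along the slot. Never let a board fall over, and leave the sauce cruet between the racks alone.

Things in the scene. Friction and masses are not known exactly. Their poses are not given: they have to be found in the camera images.
- board_red: the red cutting board, a rigid plastic panel 160 mm long (its x), 12 mm thick (its y), 120 mm high (its z), about 0.21 kg, standing on a long edge. Origin at the centre of its underside. Stands in the stand of its colour, its upper 70 mm free to grip across the 12 mm.
- board_green: the green cutting board, a rigid plastic panel 160 mm long (its x), 12 mm thick (its y), 120 mm high (its z), about 0.21 kg, standing on a long edge. Origin at the centre of its underside. Stands in the stand of its colour, its upper 70 mm free to grip across the 12 mm.
- board_blue: the blue cutting board, a rigid plastic panel 160 mm long (its x), 12 mm thick (its y), 120 mm high (its z), about 0.21 kg, standing on a long edge. Origin at the centre of its underside. Stands in the stand of its colour, its upper 70 mm free to grip across the 12 mm.
- board_yellow: the yellow cutting board, a rigid plastic panel 160 mm long (its x), 12 mm thick (its y), 120 mm high (its z), about 0.21 kg, standing on a long edge. Origin at the centre of its underside. Stands in the stand of its colour, its upper 70 mm free to grip across the 12 mm.
- stand_red: fixed wire stand of the drying rack with red end tabs, holds the red board at the start. Origin at the centre of its underside, x along the board, y to the left. Base 202 x 36 x 6 mm; the board stands on the base between two wire loops 16 mm apart, 53 mm high. The 4 stands are side by side along y, 68 mm apart, order shuffled, on a 10 mm grey tray.
- stand_green: fixed wire stand of the drying rack with green end tabs, holds the green board at the start. Origin at the centre of its underside, x along the board, y to the left. Base 202 x 36 x 6 mm; the board stands on the base between two wire loops 16 mm apart, 53 mm high. The 4 stands are side by side along y, 68 mm apart, order shuffled, on a 10 mm grey tray.
- stand_blue: fixed wire stand of the drying rack with blue end tabs, holds the blue board at the start. Origin at the centre of its underside, x along the board, y to the left. Base 202 x 36 x 6 mm; the board stands on the base between two wire loops 16 mm apart, 53 mm high. The 4 stands are side by side along y, 68 mm apart, order shuffled, on a 10 mm grey tray.
- stand_yellow: fixed wire stand of the drying rack with yellow end tabs, holds the yellow board at the start. Origin at the centre of its underside, x along the board, y to the left. Base 202 x 36 x 6 mm; the board stands on the base between two wire loops 16 mm apart, 53 mm high. The 4 stands are side by side along y, 68 mm apart, order shuffled, on a 10 mm grey tray.
- rack: fixed steel storage rack 180 x 300 mm, origin under its centre. 4 slots along x, centred at x 0, y +102, +34, -34, -102 mm, floor 12 mm above origin, top 69 mm. Each: fixed wall at -y (8 mm off the centre line), spring clip at +y (80 mm long, 1 mm off when empty, yields at 2 N), flared mouth 28 mm wide. Push a board down (4-10 N) to the floor; the clip then holds it upright against the wall.
- cruet: small amber glass sauce cruet with a red cap, loose, 54 mm in diameter and 110 mm high, origin at the centre of its underside; it stands between the two racks and is to be left alone.
Not all that is in view belongs to the job. Of the things like the board_blue, leave any that is pink; of the rest the larger one is meant.

How it is judged:
By the outcome, as a careful person would: the job done as asked, in the order asked, and still so for the second after the job is handed in, with the robot touching nothing.
It also fails if it takes over 144 s, if anything falls off the work surface, if the arm or the gripper's body presses on something with over 40 N, if the wrist force passes 120 N, or if a joint passes its speed limit or range.

## Working session

There is one attempt and no reset: what is moved stays moved. The work goes in short steps, each a Python script; the robot and the scene stay as the last script left them, time stands still between calls to the robot, and variables do not carry over. Pictures are saved under pics/ and viewed, and the job is handed in when it is done.

```bash
ls; mkdir -p pics
python3 - <<'E'
from plant import bot
import cv2
for n in ("scene","top"):
    im=bot.get_image(n); cv2.imwrite(f"pics/{n}0.png",im[:,:,::-1])
    p=bot.camera_params(n); print(n,p)
s=bot.sense(); print(s)
E
```

```text
pics
scene {'fovy': 53.5999283284599, 'cx': 317.33225852466217, 'cy': 199.3497979145803, 'R': array([[-0.82951285,  0.55847973, -0.00296861],
       [ 0.31371363,  0.46154972, -0.82979252],
       [-0.46205214, -0.68925485, -0.55806413]]), 't': array([ 0.38909428, -0.09302186,  1.41714333])}
top {'fovy': 47.876248532251935, 'cx': 315.03581043339136, 'cy': 198.04241290749817, 'R': array([[ 0.01897089, -0.99976458,  0.01053026],
       [-0.99167577, -0.02015688, -0.12717262],
       [ 0.12735493, -0.00803002, -0.9918247 ]]), 't': array([-0.0260827 ,  0.46754914,  1.06890063])}
{'time_s': 0.1, 'joints': array([ 1.33600876e+00,  2.38757734e-01, -1.41913391e-02,  1.31919833e+00,
       -4.65715741e-06,  1.57078193e+00]), 'joint_velocities': array([-0.0009755 , -0.00266554,  0.00199292, -0.00137456, -0.00162742,
       -0.00176976]), 'tau': array([-1.29654083e-03, -5.39721179e+01,  3.46998203e+01,  1.34347196e-02,
       -8.28792872e-05, -1.90476072e-05]), 'tcp_pos': array([0.12204633, 0.51022291, 0.2307142 ]), 'eef_rot': array([-3.13816007,  1.56944524, -1.80213691]), 'force': array([-0.31880574, -0.18973577,  0.43055746]), 'ft_torque': array([-0.04234869, -0.00690812, -0.00582688]), 'finger_gap': 0.08519556105366471}
```

View pics/scene0.png

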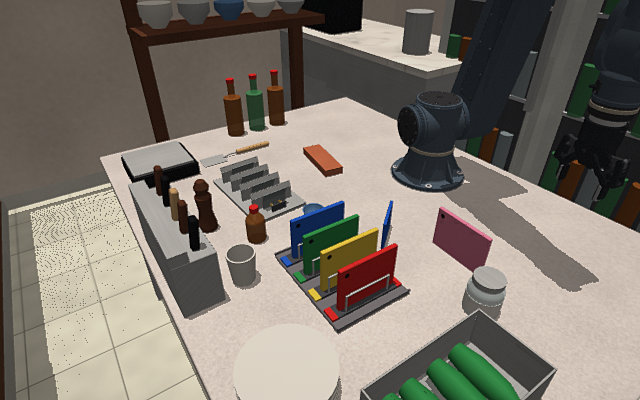

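View pics/top0.png

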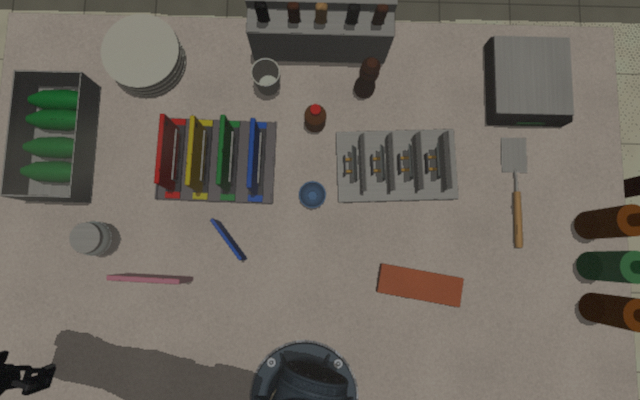

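The top view shows the drying rack at about u 157–275, v 118–203. From the robot's left to right the boards are red, yellow, green and blue. The storage rack is at u 336–457, v 130–202, with each wall on the right (-y) side of its slot.

What could be mistaken for board_blue (top view pixels):
- **Blue board in the rack:** (255,160).
- **Small loose blue panel:** (228,240).
- **Pink panel:** (148,280).
- **Blue bowl:** (312,194).

I choose the larger blue one, which stands in the blue-tabbed stand. I'll check it in a crop.

Run:
```python
import cv2,numpy as np
t=cv2.imread("pics/top0.png"); s=cv2.imread("pics/scene0.png")
a=cv2.resize(t[105:270,140:280],None,fx=3.5,fy=3.5,interpolation=cv2.INTER_CUBIC); cv2.imwrite("pics/c_dry.png",a)
a=cv2.resize(t[120:215,325:470],None,fx=5.4,fy=5.4,interpolation=cv2.INTER_CUBIC); cv2.imwrite("pics/c_rack.png",a)
a=cv2.resize(s[145:335,205:415],None,fx=3.1,fy=3.1,interpolation=cv2.INTER_CUBIC); cv2.imwrite("pics/c_scene.png",a)
```

```text
(no output)
```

View pics/c_dry.png

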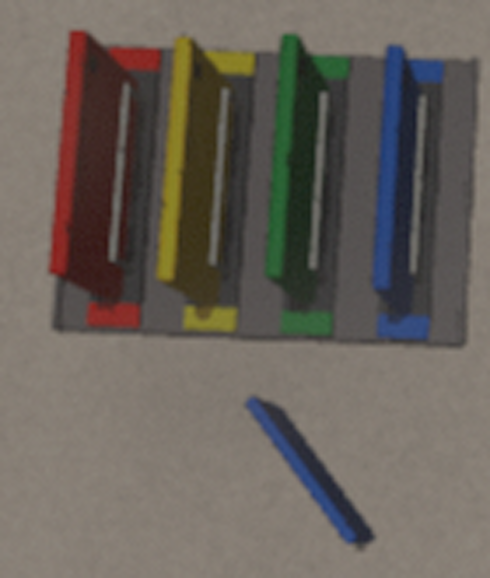

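View pics/c_rack.png

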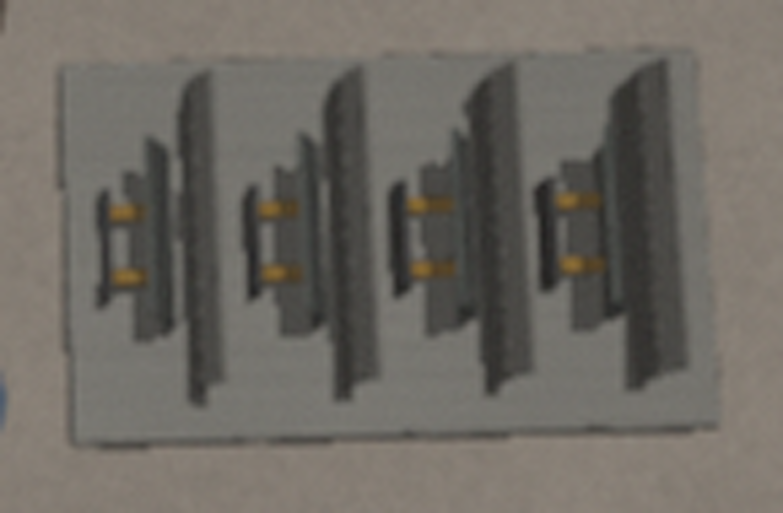

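View pics/c_scene.png

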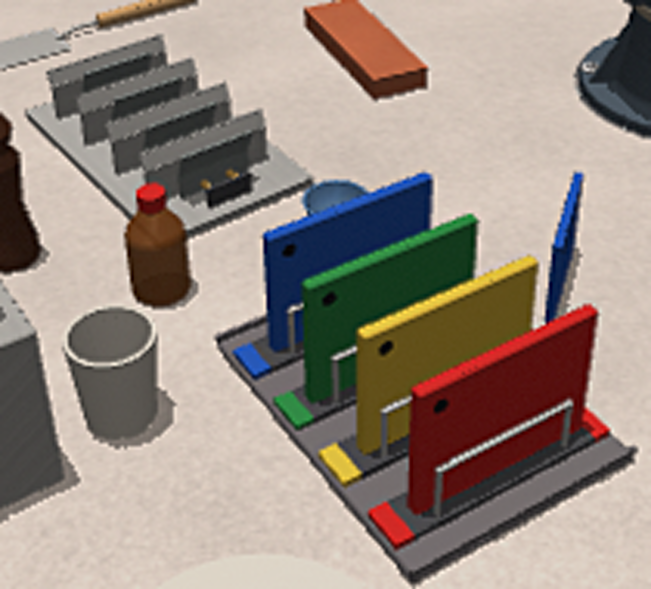

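The crops confirm the choice. The stand blue board is full size and stands in the blue-tabbed stand. The loose blue panel is shorter and thinner, so I'll leave it. Next I'll measure the top edges of the boards.

```bash
cat > vis.py <<'E'
import cv2,numpy as np
from plant import bot
P={n:bot.camera_params(n) for n in("scene","top")}
def K(n):
    p=P[n]; f=200/np.tan(np.radians(p["fovy"])/2); return np.array([[f,0,p["cx"]],[0,f,p["cy"]],[0,0,1]])
def PM(n): return K(n)@np.c_[P[n]["R"],P[n]["t"]]
def proj(n,X):
    X=np.atleast_2d(X); q=(PM(n)@np.c_[X,np.ones(len(X))].T).T; return q[:,:2]/q[:,2:]
def cast(n,uv,z):
    p=P[n]; C=-p["R"].T@p["t"]; d=p["R"].T@np.linalg.inv(K(n))@np.array([uv[0],uv[1],1.]); return C+d*(z-C[2])/d[2]
def tri(us,ut):
    X=cv2.triangulatePoints(PM("scene"),PM("top"),np.array(us,float).reshape(2,1),np.array(ut,float).reshape(2,1))[:,0]; X=X[:3]/X[3]
    e=[np.linalg.norm(proj("scene",X)[0]-us),np.linalg.norm(proj("top",X)[0]-ut)]
    return X,e
HUE={"red":(175,5),"yellow":(22,32),"green":(50,75),"blue":(105,122)}
def mask(im_bgr,c,vmin=0,smin=110):
    h=cv2.cvtColor(im_bgr,cv2.COLOR_BGR2HSV); a,b=HUE[c]; H=h[...,0]
    m=((H>=a)&(H<=b)) if a<b else ((H>=a)|(H<=b))
    return (m&(h[...,1]>smin)&(h[...,2]>vmin)).astype(np.uint8)
E
python3 - <<'E'
from vis import *
t=cv2.imread("pics/top0.png"); s=cv2.imread("pics/scene0.png")
roiT=np.zeros(t.shape[:2],np.uint8); roiT[105:205,150:280]=1
roiS=np.zeros(t.shape[:2],np.uint8); roiS[190:335,272:415]=1
for c in HUE:
    m=mask(t,c)*roiT; v=cv2.cvtColor(t,cv2.COLOR_BGR2HSV)[...,2][m>0]
    print(c,m.sum(),np.percentile(v,[10,30,50,70,90]))
    m=mask(s,c)*roiS; v=cv2.cvtColor(s,cv2.COLOR_BGR2HSV)[...,2][m>0]
    print('  scene',m.sum(),np.percentile(v,[5,10,30,50,70,90,95]))
# print rows of pixels across red top & scene
h=cv2.cvtColor(t,cv2.COLOR_BGR2HSV); print(h[150,150:180].tolist())
h=cv2.cvtColor(s,cv2.COLOR_BGR2HSV); print(h[255:280,365].tolist())
E
```

```text
red 1085 [ 57.  60.  73. 129. 137.]
  scene 2348 [ 78.  82.  86.  87.  88. 210. 216.]
yellow 979 [ 60.   62.  103.  131.6 138. ]
  scene 1749 [ 88.   92.   96.   97.   98.  226.  230.6]
green 411 [72. 90. 94. 97. 99.]
  scene 1491 [ 49.   53.   56.   57.   58.  139.  144.5]
blue 504 [ 86.3 109.  118.  123.  125. ]
  scene 1611 [ 61.  70.  76.  77.  79. 185. 189.]
[[17, 34, 134], [16, 33, 133], [15, 34, 134], [15, 34, 134], [16, 33, 132], [15, 35, 132], [6, 71, 130], [2, 159, 130], [2, 179, 135], [2, 176, 136], [1, 165, 133], [1, 157, 104], [5, 113, 63], [4, 106, 60], [5, 100, 61], [3, 104, 64], [3, 105, 63], [6, 109, 63], [5, 112, 64], [6, 134, 59], [2, 113, 63], [3, 113, 61], [5, 101, 63], [14, 30, 94], [26, 16, 109], [10, 38, 81], [3, 109, 61], [3, 101, 58], [12, 68, 56], [10, 33, 47]]
[[27, 183, 89], [17, 198, 116], [179, 216, 224], [0, 209, 216], [1, 208, 215], [1, 209, 193], [1, 211, 128], [1, 218, 75], [0, 222, 84], [0, 212, 88], [0, 209, 88], [0, 217, 87], [0, 209, 88], [0, 209, 89], [1, 217, 87], [0, 214, 87], [1, 217, 87], [1, 223, 87], [0, 214, 87], [0, 206, 88], [1, 209, 88], [1, 217, 88], [0, 211, 87], [0, 212, 88], [0, 209, 88]]
```

```bash
cat >> vis.py <<'E'
VT={"red":105,"yellow":105,"green":80,"blue":100}; VS={"red":150,"yellow":160,"green":100,"blue":130}
def strip(im,c,vmin,x0,y0,x1,y1,smin=110):
    m=mask(im,c,vmin,smin); r=np.zeros_like(m); r[y0:y1,x0:x1]=m[y0:y1,x0:x1]
    n,L,st,ce=cv2.connectedComponentsWithStats(r,connectivity=8)
    i=1+np.argmax(st[1:,4]); ys,xs=np.nonzero(L==i); p=np.c_[xs,ys].astype(float)
    (cx,cy),(w,h),a=cv2.minAreaRect(p.astype(np.float32))
    mu=p.mean(0); d=np.linalg.svd(p-mu,full_matrices=False)[2][0]; q=(p-mu)@d
    if d[1]>0: d=-d; q=-q
    # ends incl. half pixel
    e0=mu+d*(q.min()-.5); e1=mu+d*(q.max()+.5)
    return mu,e0,e1,min(w,h)+1,len(p)
E
python3 - <<'E'
from vis import *
t=cv2.imread("pics/top0.png"); s=cv2.imread("pics/scene0.png")
for c in HUE:
    mt,t0,t1,wt,nt=strip(t,c,VT[c],150,105,280,210)
    ms,s0,s1,ws,ns=strip(s,c,VS[c],272,190,415,335)
    print(c,"top",mt.round(1),t0.round(1),t1.round(1),round(wt,1),nt,"scene",ms.round(1),s0.round(1),s1.round(1),round(ws,1),ns)
    # t0 = min upward => near end(v large); scene d up = right/near robot end -> s1 is near robot
    X,e=tri(ms,mt); A,ea=tri(s1,t0); B,eb=tri(s0,t1)
    print("  mid",X.round(4),np.round(e,1),"near",A.round(4),np.round(ea,1),"far",B.round(4),np.round(eb,1),"L",np.linalg.norm(A-B).round(4),"yaw",np.degrees(np.arctan2(B[1]-A[1],B[0]-A[0])).round(2))
    N=cast("top",t0,.136);F=cast("top",t1,.136);M=cast("top",mt,.136)
    print("  top cast",M.round(4),((N+F)/2).round(4),np.linalg.norm(N-F).round(4),np.degrees(np.arctan2(F[1]-N[1],F[0]-N[0])).round(2))
E
```

```text
red top [158.8 148.2] [155.7 182.7] [161.8 113.3] 5.5 296 scene [367.2 257.5] [338.1 271.4] [396.8 243.4] 5.1 256
  mid [0.5608 0.3334 0.1341] [1.1 0.8] near [0.4808 0.3355 0.1372] [0.4 0.3] far [0.6399 0.332  0.1353] [0.2 0.2] L 0.1592 yaw -1.27
  top cast [0.559  0.3338 0.136 ] [0.5604 0.3338 0.136 ] 0.158 -1.3
yellow top [189.3 150.3] [186.6 184.6] [192.  115.4] 6.0 330 scene [349.1 240.2] [320.8 252.7] [377.4 227.7] 4.7 216
  mid [0.5574 0.2654 0.134 ] [0.9 0.7] near [0.4781 0.2676 0.1366] [0.2 0.2] far [0.6367 0.2642 0.1349] [0.3 0.2] L 0.1587 yaw -1.22
  top cast [0.5557 0.2658 0.136 ] [0.5572 0.2658 0.136 ] 0.1576 -1.23
green top [219.9 149.4] [217.6 183.5] [222.3 114.5] 5.0 270 scene [329.6 225.9] [302.7 236.7] [357.4 214.7] 4.1 178
  mid [0.5619 0.197  0.133 ] [1.4 1.2] near [0.4826 0.1994 0.1355] [0.2 0.2] far [0.6403 0.1961 0.1354] [0.3 0.2] L 0.1578 yaw -1.2
  top cast [0.5592 0.1979 0.136 ] [0.561  0.1979 0.136 ] 0.1575 -1.19
blue top [250.3 152.4] [248.2 186.6] [252.4 117.5] 5.0 273 scene [315.8 211. ] [289.7 220.7] [343.4 200.7] 6.6 175
  mid [0.5562 0.129  0.1342] [1.2 1.1] near [0.4763 0.132  0.1371] [0.2 0.2] far [0.6345 0.128  0.1363] [0.3 0.2] L 0.1582 yaw -1.45
  top cast [0.5539 0.1301 0.136 ] [0.5555 0.1301 0.136 ] 0.1573 -1.28
```

The board tops come out at z≈0.136, which is what it must be. Lengths are about 158 mm, the pitch is 68 mm and the yaw about -1.25°, and the triangulation residuals are under 0.5 px at the ends. The storage rack is next.

Run:
```python
from vis import *
t=cv2.imread("pics/top0.png"); s=cv2.imread("pics/scene0.png")
h=cv2.cvtColor(t,cv2.COLOR_BGR2HSV); print(h[165,330:345].tolist(),h[195,445:465,1:].tolist(),h[125:136,390,1:].tolist(),h[196:206,390,1:].tolist())
m=((h[...,1]<24)).astype(np.uint8); r=np.zeros_like(m); r[122:212,326:470]=m[122:212,326:470]
r=cv2.morphologyEx(r,cv2.MORPH_CLOSE,np.ones((5,5),np.uint8)); r=cv2.morphologyEx(r,cv2.MORPH_OPEN,np.ones((5,5),np.uint8))
cs,_=cv2.findContours(r,cv2.RETR_EXTERNAL,cv2.CHAIN_APPROX_NONE); c=max(cs,key=cv2.contourArea)
print(cv2.contourArea(c),cv2.minAreaRect(c)); ap=cv2.approxPolyDP(c,5,True)[:,0]; print(ap)
for z in(.008,.012):
    B=np.array([cast("top",p,z) for p in ap]); print(B.round(4),B.mean(0))
a=t.copy(); cv2.drawContours(a,[c],-1,(0,0,255),1)
A=cv2.resize(a[120:215,325:470],None,fx=5,fy=5,interpolation=cv2.INTER_NEAREST)
S=cv2.resize(s[145:225,205:315],None,fx=7,fy=7,interpolation=cv2.INTER_CUBIC); S=cv2.convertScaleAbs(S,alpha=1.3)
cv2.imwrite("pics/c_r2.png",A); cv2.imwrite("pics/c_r3.png",S)
```

```text
[[18, 34, 128], [18, 33, 130], [13, 31, 133], [17, 30, 134], [16, 32, 137], [17, 34, 135], [14, 34, 113], [26, 18, 99], [23, 17, 120], [26, 15, 119], [25, 13, 118], [26, 15, 118], [25, 13, 117], [20, 16, 94], [10, 14, 56]] [[19, 119], [15, 119], [17, 120], [17, 120], [15, 116], [17, 118], [17, 119], [17, 118], [21, 119], [20, 117], [15, 116], [17, 117], [19, 119], [23, 124], [33, 133], [33, 133], [35, 133], [33, 132], [34, 135], [35, 138]] [[32, 135], [32, 134], [32, 134], [30, 135], [33, 138], [26, 127], [16, 113], [15, 99], [19, 81], [17, 73], [14, 72]] [[19, 121], [15, 120], [17, 121], [15, 120], [15, 102], [33, 102], [33, 132], [33, 133], [32, 134], [35, 131]]
8236.5 ((396.4355773925781, 165.24468994140625), (70.71400451660156, 120.17952728271484), 88.36341857910156)
[[453 129]
 [337 132]
 [338 201]
 [457 198]]
[[ 0.6552 -0.365   0.008 ]
 [ 0.6408 -0.0696  0.008 ]
 [ 0.4645 -0.0743  0.008 ]
 [ 0.4781 -0.3715  0.008 ]] [ 0.55966606 -0.22009972  0.008     ]
[[ 0.654  -0.3637  0.012 ]
 [ 0.6397 -0.0694  0.012 ]
 [ 0.464  -0.0741  0.012 ]
 [ 0.4776 -0.3702  0.012 ]] [ 0.55883273 -0.21933694  0.012     ]
```

View pics/c_r2.png

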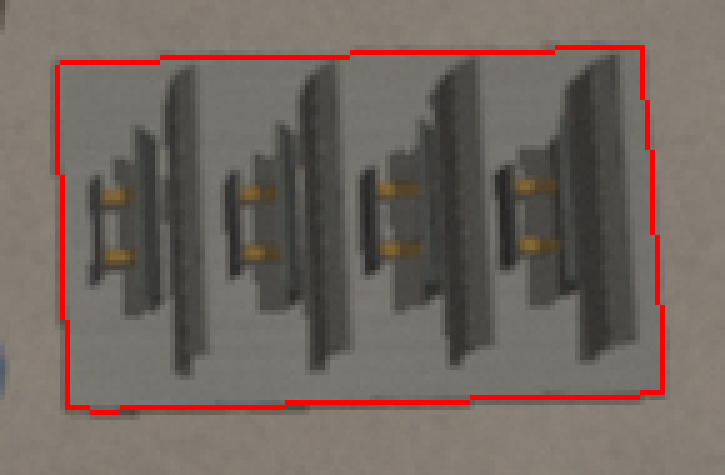

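View pics/c_r3.png

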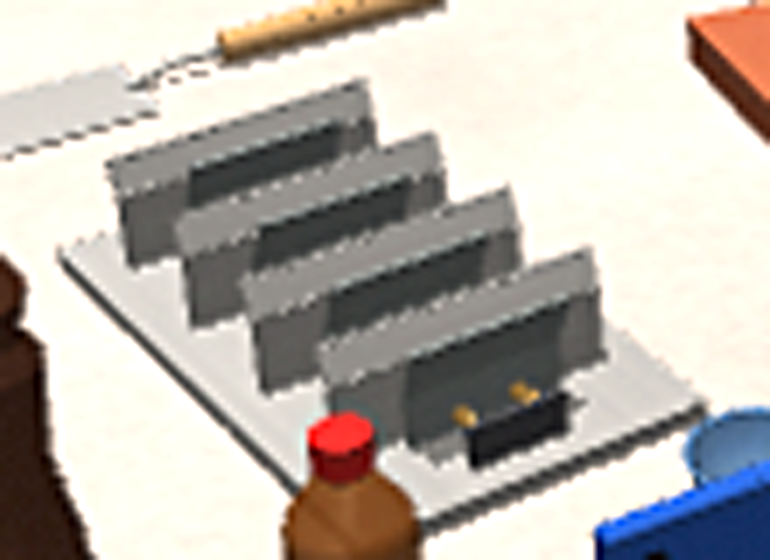

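```bash
cat > rackfit.py <<'E'
from vis import *
def plate(t):
    h=cv2.cvtColor(t,cv2.COLOR_BGR2HSV)
    m=(h[...,1]<24).astype(np.uint8); r=np.zeros_like(m); r[122:212,326:470]=m[122:212,326:470]
    r=cv2.morphologyEx(r,cv2.MORPH_CLOSE,np.ones((5,5),np.uint8)); r=cv2.morphologyEx(r,cv2.MORPH_OPEN,np.ones((5,5),np.uint8))
    cs,_=cv2.findContours(r,cv2.RETR_EXTERNAL,cv2.CHAIN_APPROX_NONE); c=max(cs,key=cv2.contourArea)[:,0].astype(float)
    return c
E
python3 - <<'E'
from rackfit import *
t=cv2.imread("pics/top0.png"); s=cv2.imread("pics/scene0.png")
c=plate(t)
cor=np.array([[453,129],[337,132],[338,201],[457,198]],float); cen=cor.mean(0)
L=[]
for i in range(4):
    a,b=cor[i],cor[(i+1)%4]; d=(b-a)/np.linalg.norm(b-a); n=np.array([-d[1],d[0]])
    q=(c-a)@d; sel=(abs((c-a)@n)<3)&(q>6)&(q<np.linalg.norm(b-a)-6)
    vx,vy,x0,y0=cv2.fitLine(c[sel].astype(np.float32),cv2.DIST_HUBER,0,.01,.01).ravel()
    nn=np.array([-vy,vx]); 
    if nn@(cen-[x0,y0])>0: nn=-nn
    p=np.array([x0,y0])+.5*nn  # outward half pixel
    L.append(np.r_[nn,-nn@p])
Q=[]
for i in range(4):
    x=np.cross(L[i-1],L[i]); Q.append(x[:2]/x[2])
Q=np.array(Q); print(Q.round(2))
B=np.array([cast("top",p,.012) for p in Q]); print(B.round(4),B.mean(0).round(4))
for i in range(4):
    d=B[(i+1)%4]-B[i]; print(np.linalg.norm(d).round(4), (np.degrees(np.arctan2(d[1],d[0]))%90).round(2))
f=lambda p:np.array(p)/7+[205,145]-.43
g=lambda p:np.array(p)/5+[325,120]-.4
for sF,sN,tF,tN in [((318,347),(592,250),(196,64),(208,354)),((245,285),(510,187),(338,59),(352,348)),((178,220),(437,134),(479,57),(493,344)),((106,163),(367,81),(617,54),(636,340))]:
    F,e=tri(f(sF),g(tF)); N,e2=tri(f(sN),g(tN)); d=F-N
    print("wall",F.round(4),N.round(4),np.round(e+e2,1),np.linalg.norm(d).round(3),np.degrees(np.arctan2(d[1],d[0])).round(2),((F+N)/2).round(4))
E
```

```text
[[453.35 128.33]
 [335.07 131.74]
 [337.87 202.06]
 [458.34 199.03]]
[[ 0.6558 -0.3647  0.012 ]
 [ 0.6403 -0.0645  0.012 ]
 [ 0.4614 -0.0738  0.012 ]
 [ 0.475  -0.3734  0.012 ]] [ 0.5581 -0.2191  0.012 ]
0.3006 2.96
0.1791 2.98
0.3 2.61
0.1809 2.78
wall [ 0.6235 -0.1302  0.07  ] [ 0.4839 -0.1372  0.0671] [0.2 0.1 0.  0. ] 0.14 2.84 [ 0.5537 -0.1337  0.0686]
wall [ 0.6274 -0.1984  0.0677] [ 0.4879 -0.2051  0.0689] [0.5 0.5 0.  0. ] 0.14 2.75 [ 0.5577 -0.2018  0.0683]
wall [ 0.6295 -0.2661  0.0688] [ 0.4912 -0.2721  0.0677] [0.5 0.5 0.1 0.1] 0.138 2.47 [ 0.5604 -0.2691  0.0682]
wall [ 0.6343 -0.334   0.0679] [ 0.4945 -0.34    0.0679] [0.2 0.2 0.  0. ] 0.14 2.47 [ 0.5644 -0.337   0.0679]
```

The plate measures 300×180 mm with its centre at (0.558, -0.219) and a yaw of 2.8°. The wall tops triangulate to z≈0.068 with ends 140 mm apart and a 68 mm pitch, so the rack measurement is consistent. Now I'll check the IK and go to red.

```bash
cat > go.py <<'E'
import numpy as np
from plant import bot
BY=np.radians(-1.25); RY=np.radians(2.8); RC=np.array([.5581,-.2191])
START={"red":(.5605,.3338),"yellow":(.5575,.2658),"green":(.561,.1979),"blue":(.5555,.130)}
SLOT={"red":-.102,"yellow":-.034,"green":.034,"blue":.102}
SGN=1
def ori(y,sgn=None): return [0,np.pi/2,(SGN if sgn is None else sgn)*np.pi/2+y]
def slot(c):
    x,y=0,SLOT[c]-.002; return RC+[x*np.cos(RY)-y*np.sin(RY),x*np.sin(RY)+y*np.cos(RY)]
def st(tag=""):
    s=bot.sense(); print(tag,"t",round(s["time_s"],1),"tcp",s["tcp_pos"].round(4),"F",s["force"].round(1),"T",s["ft_torque"].round(2),"gap",round(s["finger_gap"],4)); return s
ZG=.087; ZH=.29
def pick(c,go=True):
    x,y=START[c]
    bot.reach([x,y,ZH],ori(BY)); bot.move_gripper(.045,60); st("above")
    hit=bot.move_linear([x,y,ZG],max_speed=.12,contact_N=8); st("down hit=%s"%hit)
    if hit: return False
    bot.move_gripper(0,60); s=st("grip")
    return s["finger_gap"]
def lift(c):
    x,y=START[c]
    bot.move_linear([x,y,ZG+.06],max_speed=.08); bot.move_linear([x,y,ZH],max_speed=.15); st("lifted")
E
python3 - <<'E'
from go import *
for sg in(1,-1):
    for c in START:
        for p,y in((START[c],BY),(slot(c),RY)):
            for z in(ZG-.01,ZH):
                q=bot.solve_ik([*p,z],ori(y,sg)); print(sg,c,np.round(p,3),z,None if q is None else np.round(q,2))
E
```

```text
1 red [0.56  0.334] 0.077 [0.54 0.53 0.04 1.08 0.   0.56]
1 red [0.56  0.334] 0.29 [0.54 0.46 0.47 1.58 0.   0.56]
1 red [ 0.563 -0.323] 0.077 [-0.52  0.53  0.03  1.07  0.   -0.57]
1 red [ 0.563 -0.323] 0.29 [-0.52  0.46  0.46  1.58  0.   -0.57]
1 yellow [0.558 0.266] 0.077 [ 0.44  0.48 -0.06  1.04  0.    0.47]
1 yellow [0.558 0.266] 0.29 [0.44 0.4  0.36 1.54 0.   0.47]
1 yellow [ 0.56  -0.255] 0.077 [-0.43  0.48 -0.06  1.03  0.   -0.48]
1 yellow [ 0.56  -0.255] 0.29 [-0.43  0.39  0.36  1.54  0.   -0.48]
1 green [0.561 0.198] 0.077 [ 0.34  0.44 -0.12  1.01  0.    0.36]
1 green [0.561 0.198] 0.29 [0.34 0.35 0.3  1.52 0.   0.36]
1 green [ 0.557 -0.187] 0.077 [-0.32  0.43 -0.14  1.    0.   -0.37]
1 green [ 0.557 -0.187] 0.29 [-0.32  0.34  0.28  1.51  0.   -0.37]
1 blue [0.556 0.13 ] 0.077 [ 0.23  0.41 -0.18  0.99  0.    0.25]
1 blue [0.556 0.13 ] 0.29 [0.23 0.31 0.23 1.5  0.   0.25]
1 blue [ 0.553 -0.119] 0.077 [-0.21  0.4  -0.19  0.98  0.   -0.26]
1 blue [ 0.553 -0.119] 0.29 [-0.21  0.3   0.22  1.49  0.   -0.26]
-1 red [0.56  0.334] 0.077 [ 0.54  0.53  0.04  1.08  0.   -2.58]
-1 red [0
[... 297 characters left out ...]
  0.36  1.54  0.   -2.67]
-1 yellow [ 0.56  -0.255] 0.077 [-0.43  0.48 -0.06  1.03  0.    2.67]
-1 yellow [ 0.56  -0.255] 0.29 [-0.43  0.39  0.36  1.54  0.    2.67]
-1 green [0.561 0.198] 0.077 [ 0.34  0.44 -0.12  1.01  0.   -2.78]
-1 green [0.561 0.198] 0.29 [ 0.34  0.35  0.3   1.52  0.   -2.78]
-1 green [ 0.557 -0.187] 0.077 [-0.32  0.43 -0.14  1.    0.    2.77]
-1 green [ 0.557 -0.187] 0.29 [-0.32  0.34  0.28  1.51  0.    2.77]
-1 blue [0.556 0.13 ] 0.077 [ 0.23  0.41 -0.18  0.99  0.   -2.89]
-1 blue [0.556 0.13 ] 0.29 [ 0.23  0.31  0.23  1.5   0.   -2.89]
-1 blue [ 0.553 -0.119] 0.077 [-0.21  0.4  -0.19  0.98  0.    2.88]
-1 blue [ 0.553 -0.119] 0.29 [-0.21  0.3   0.22  1.49  0.    2.88]
```

All the poses are reachable with SGN=+1. Picking red.

Run:
```python
from go import *
print(pick("red"))
import cv2
for n in("scene","top"): cv2.imwrite(f"pics/{n}1.png",bot.get_image(n)[:,:,::-1])
a=cv2.imread("pics/scene1.png")[120:340,200:470]; cv2.imwrite("pics/s1c.png",cv2.resize(a,None,fx=2.5,fy=2.5,interpolation=cv2.INTER_CUBIC))
```

```text
above t 2.3 tcp [0.5604 0.334  0.29  ] F [-0.9 -0.3  1.1] T [ 0.03  0.01 -0.02] gap 0.0455
down hit=False t 4.2 tcp [0.5609 0.334  0.0877] F [ 0.  -0.4 -0.2] T [-0.01  0.03  0.02] gap 0.0451
grip t 4.5 tcp [0.5607 0.3339 0.0874] F [-0.6  0.1  4.1] T [-0.02  0.03  0.02] gap 0.0115
0.011533855495220322
```

View pics/s1c.png

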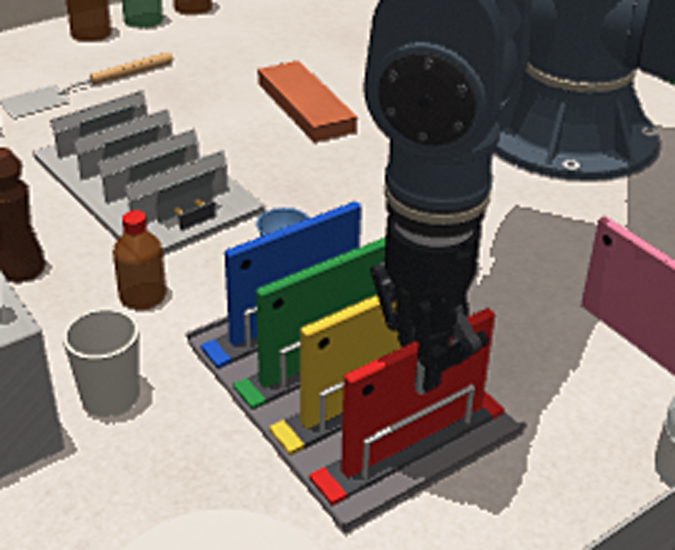

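The picture shows the jaws on the middle of the red board (crop ~430,370). The gap reads 11.5 mm and the board is undisturbed. Next I'll lift it, carry it high and look above the slot.

```bash
cat >> go.py <<'E'
def carry(c):
    p=slot(c); bot.move_linear([*p,ZH],rot=ori(RY),max_speed=.25); bot.wait(.2); st("over slot")
    bot.move_linear([*p,.150],max_speed=.15); st("above mouth")
E
python3 - <<'E'
from go import *
lift("red"); carry("red")
import cv2
for n in("scene","top"): cv2.imwrite(f"pics/{n}2.png",bot.get_image(n)[:,:,::-1])
a=cv2.imread("pics/scene2.png")[60:280,150:420]; b=cv2.imread("pics/top2.png")[90:230,290:490]
a=cv2.resize(a,(395,322));b=cv2.resize(b,(400,280)); b=cv2.copyMakeBorder(b,0,42,0,0,cv2.BORDER_CONSTANT)
cv2.imwrite("pics/s2c.png",np.hstack([a,b]))
E
```

```text
lifted t 6.7 tcp [0.5602 0.3336 0.289 ] F [ 0.1  0.5 -2.8] T [ 0.01  0.04 -0.02] gap 0.0113
over slot t 9.6 tcp [ 0.5633 -0.3226  0.2901] F [ 0.4 -0.1 -2.8] T [0.   0.04 0.02] gap 0.0114
above mouth t 10.7 tcp [ 0.5636 -0.3232  0.151 ] F [-0.1 -0.8 -2.1] T [ 0.05 -0.01 -0.03] gap 0.0109
```

View pics/s2c.png

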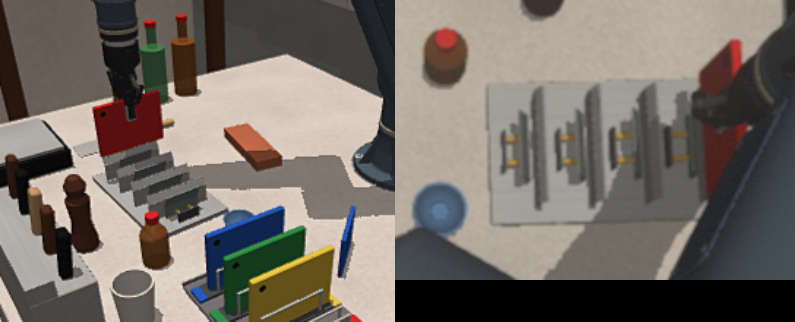

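Red is held upright and sits above the rightmost slot in both views. Inserting it slowly with a force stop.

```bash
cat >> go.py <<'E'
def insert(c,zend=.080,N=22):
    p=slot(c)
    h=bot.move_linear([*p,.100],max_speed=.06,contact_N=N); st("mid hit=%s"%h)
    if h: return
    h=bot.move_linear([*p,zend],max_speed=.02,contact_N=N); st("end hit=%s"%h)
E
python3 - <<'E'
from go import *
insert("red"); bot.wait(.2); st()
E
```

```text
mid hit=False t 11.8 tcp [ 0.5632 -0.323   0.1001] F [-1.3 -1.5 -2.3] T [-0.53  0.15  0.05] gap 0.0111
end hit=True t 12.6 tcp [ 0.5631 -0.3231  0.0834] F [ 0.1 -0.6  4.4] T [0.   0.06 0.02] gap 0.0114
 t 12.8 tcp [ 0.5631 -0.3231  0.0835] F [-1.   0.4  4.9] T [0.1  0.14 0.03] gap 0.0112
```

It stopped at TCP z=0.0834, where floor contact was expected at 0.083. Next I'll release, retreat, go above yellow and check red.

```bash
cat >> go.py <<'E'
def release(c):
    p=slot(c); bot.move_gripper(.045); bot.wait(.1); st("released")
    bot.move_linear([*p,.16],max_speed=.1); bot.move_linear([*p,ZH],max_speed=.25)
E
cat > chk.py <<'E'
from vis import *
from go import RC,RY,SLOT
SR=(215,120,330,225)
def check(t,s,c):
    u=proj("top",[[*slotxy(c),.132]])[0]; w=proj("scene",[[*slotxy(c),.132]])[0]
    bt=[int(u[0]-14),int(u[1]-48),int(u[0]+14),int(u[1]+48)]; bs=[int(w[0]-38),int(w[1]-28),int(w[0]+38),int(w[1]+28)]
    mt,t0,t1,wt,nt=strip(t,c,VT[c],*bt,smin=90); ms,s0,s1,ws,ns=strip(s,c,VS[c],*bs)
    A,ea=tri(s1,t0); B,eb=tri(s0,t1); M=(A+B)/2; R=np.array([[np.cos(RY),np.sin(RY)],[-np.sin(RY),np.cos(RY)]])
    l=R@(M[:2]-RC)
    print(c,"near",A.round(4),"far",B.round(4),"err",np.round(ea+eb,1),"L",np.linalg.norm(A-B).round(4),"yaw",np.degrees(np.arctan2(B[1]-A[1],B[0]-A[0])).round(2),"local x %.4f y-slot %.4f z %.4f"%(l[0],l[1]-SLOT[c],M[2]),"widths",round(wt,1),round(ws,1),"n",nt,ns)
    N=cast("top",t0,.132);F=cast("top",t1,.132); l=R@(((N+F)/2)[:2]-RC); print("   topcast local x %.4f y %.4f L %.4f"%(l[0],l[1]-SLOT[c],np.linalg.norm(N-F)))
def slotxy(c):
    y=SLOT[c]-.002; return RC+[-y*np.sin(RY),y*np.cos(RY)]
E
python3 - <<'E'
from go import *
release("red")
x,y=START["yellow"]; bot.reach([x,y,ZH],ori(BY))
import cv2
for n in("scene","top"): cv2.imwrite(f"pics/{n}3.png",bot.get_image(n)[:,:,::-1])
a=cv2.imread("pics/scene3.png")[60:280,150:420]; b=cv2.imread("pics/top3.png")[90:230,290:490]
a=cv2.resize(a,(395,322));b=cv2.resize(b,(400,280)); b=cv2.copyMakeBorder(b,0,42,0,0,cv2.BORDER_CONSTANT)
cv2.imwrite("pics/s3c.png",np.hstack([a,b]))
from chk import *
check(cv2.imread("pics/top3.png"),cv2.imread("pics/scene3.png"),"red")
E
```

```text
released t 13.3 tcp [ 0.5627 -0.3233  0.0827] F [ 0.3 -0.3  0.4] T [-0.03 -0.01  0.02] gap 0.0454
red near [ 0.4834 -0.3272  0.1313] far [ 0.6418 -0.3188  0.1318] err [0.5 0.5 0.3 0.4] L 0.1587 yaw 3.01 local x -0.0006 y-slot -0.0020 z 0.1316 widths 6.1 2.9 n 354 87
   topcast local x -0.0015 y -0.0013 L 0.1590
```

View pics/s3c.png

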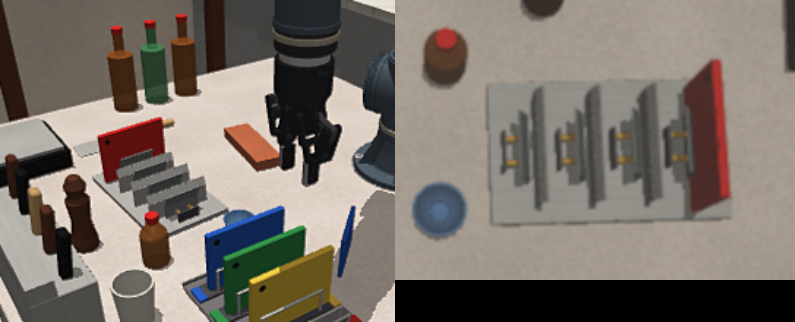

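Red is seated. Its top is at z=0.1316 (expected 0.132), it is centred to about 1 mm along the slot, and it stands upright. Now yellow.

```bash
cat > cyc.py <<'E'
import sys; from go import *
import cv2
def snap(k):
    for n in("scene","top"): cv2.imwrite(f"pics/{n}{k}.png",bot.get_image(n)[:,:,::-1])
    a=cv2.imread(f"pics/scene{k}.png")[60:280,150:420]; b=cv2.imread(f"pics/top{k}.png")[90:230,290:490]
    a=cv2.resize(a,(395,322));b=cv2.resize(b,(400,280)); b=cv2.copyMakeBorder(b,0,42,0,0,cv2.BORDER_CONSTANT)
    cv2.imwrite(f"pics/s{k}c.png",np.hstack([a,b]))
def first(c,k):
    g=pick(c); print(g)
    if not(g and .010<g<.014): print("STOP"); return
    lift(c); carry(c); snap(k)
E
python3 -c "
from cyc import *
first('yellow',4)"
```

```text
above t 17.6 tcp [0.5575 0.2658 0.29  ] F [0.7 0.4 0.6] T [-0.02 -0.02 -0.04] gap 0.0448
down hit=False t 19.4 tcp [0.5579 0.266  0.0877] F [-0.1  0.3  0.6] T [-0.02 -0.01  0.04] gap 0.0449
grip t 19.8 tcp [0.5577 0.2659 0.0874] F [-0.8 -1.1  3.3] T [-0.06  0.1   0.  ] gap 0.0113
0.011304494591373632
lifted t 21.8 tcp [0.5572 0.2657 0.289 ] F [-0.4 -0.4 -2.9] T [ 0.01 -0.02  0.05] gap 0.0114
over slot t 24.3 tcp [ 0.56   -0.2545  0.2901] F [-0.4 -0.4 -3. ] T [ 0.02 -0.04  0.02] gap 0.0113
above mouth t 25.4 tcp [ 0.5603 -0.2553  0.1509] F [ 1.8  0.3 -1.5] T [ 0.02  0.   -0.03] gap 0.0112
```

View pics/s4c.png

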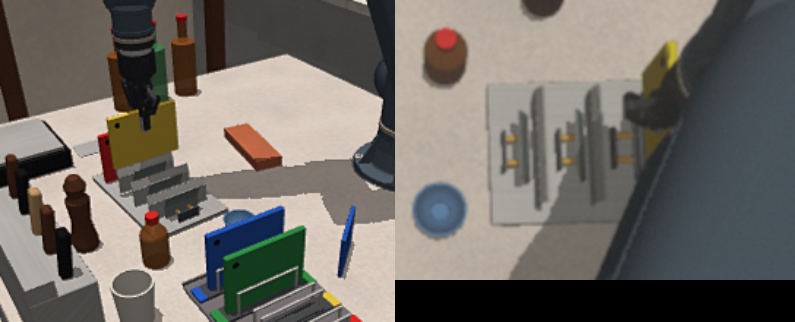

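Yellow is upright over the third slot, next to red. Inserting it, then moving above green for the check.

```bash
cat >> cyc.py <<'E'
def second(c,k,nxt,done):
    insert(c); bot.wait(.2); st(); release(c)
    if nxt: x,y=START[nxt]; bot.reach([x,y,ZH],ori(BY))
    else: bot.reach([.30,.30,.35],ori(0))
    snap(k)
    from chk import check
    for d in done: check(cv2.imread(f"pics/top{k}.png"),cv2.imread(f"pics/scene{k}.png"),d)
E
python3 -c "
from cyc import *
second('yellow',5,'green',['red','yellow'])"
```

```text
mid hit=False t 26.4 tcp [ 0.5598 -0.2551  0.1001] F [ 0.1 -1.9 -3.3] T [-0.52  0.01 -0.  ] gap 0.0112
end hit=True t 27.2 tcp [ 0.5597 -0.2552  0.0834] F [-0.4  0.4  4.7] T [-0.02  0.12  0.03] gap 0.0117
 t 27.4 tcp [ 0.5598 -0.2553  0.0834] F [-0.8  0.9  5.1] T [-0.04  0.11  0.04] gap 0.0115
released t 28.0 tcp [ 0.5593 -0.2553  0.0827] F [ 0.4 -0.5  0. ] T [-0.04  0.04  0.02] gap 0.0455
red near [ 0.4834 -0.3271  0.1315] far [ 0.6418 -0.3188  0.1318] err [0.5 0.6 0.3 0.4] L 0.1587 yaw 3.02 local x -0.0006 y-slot -0.0020 z 0.1316 widths 6.1 2.9 n 357 86
   topcast local x -0.0015 y -0.0012 L 0.1590
yellow near [ 0.4794 -0.2592  0.1313] far [ 0.64   -0.2509  0.1309] err [0.3 0.3 0.2 0.2] L 0.1608 yaw 2.96 local x -0.0002 y-slot -0.0019 z 0.1311 widths 6.7 2.9 n 374 79
   topcast local x -0.0009 y -0.0013 L 0.1607
```

View pics/s5c.png

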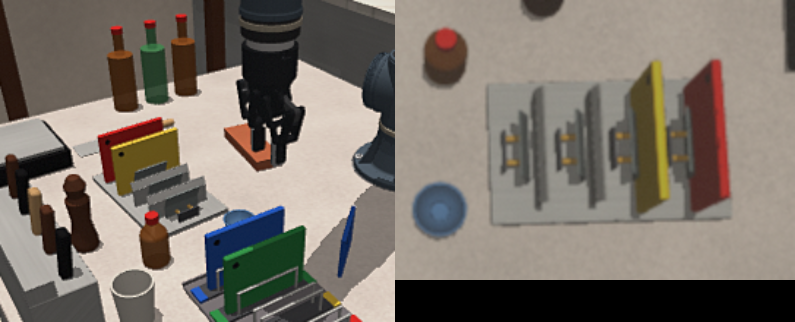

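Yellow is seated as well, with its top at z=0.131, centred and upright. Red is unchanged. Now green.

```bash
python3 -c "
from cyc import *
first('green',6)"
```

```text
above t 31.8 tcp [0.561  0.1978 0.29  ] F [ 0.6 -0.4 -0.6] T [ 0.03 -0.02  0.01] gap 0.0453
down hit=False t 33.6 tcp [0.5614 0.198  0.0876] F [-0.4 -0.1 -0.1] T [-0.02  0.02  0.04] gap 0.0449
grip t 34.0 tcp [0.5612 0.1979 0.0874] F [ 0.1 -0.9  4.6] T [-0.07  0.08 -0.03] gap 0.0115
0.011513595203102934
lifted t 36.0 tcp [0.5607 0.1978 0.289 ] F [-0.8  0.3 -1.6] T [-0.01  0.04  0.01] gap 0.0116
over slot t 37.9 tcp [ 0.5567 -0.1864  0.2901] F [-0.3  0.9 -2.4] T [ 0.02  0.   -0.02] gap 0.0115
above mouth t 39.0 tcp [ 0.5571 -0.1873  0.1508] F [ 0.1 -0.3 -1.2] T [-0.   -0.04 -0.06] gap 0.0114
```

View pics/s6c.png

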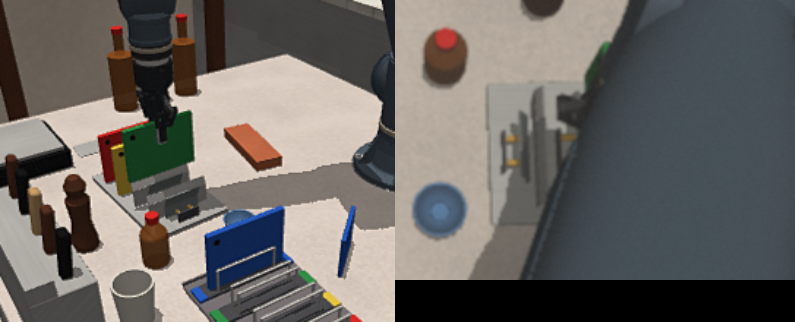

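Green is upright above the second slot from the left. Inserting it.

```bash
python3 -c "
from cyc import *
second('green',7,'blue',['red','yellow','green'])"
```

```text
mid hit=False t 40.1 tcp [ 0.5565 -0.1872  0.1001] F [-0.5 -0.9 -2.7] T [-0.49  0.14  0.02] gap 0.0109
end hit=True t 40.9 tcp [ 0.5564 -0.1874  0.0834] F [-0.6 -0.9  4.6] T [-0.15  0.04  0.07] gap 0.0114
 t 41.1 tcp [ 0.5564 -0.1874  0.0834] F [-0.7 -1.   4.6] T [-0.11  0.16  0.04] gap 0.0107
released t 41.6 tcp [ 0.5561 -0.1875  0.0828] F [ 0.2 -0.2  0.2] T [-0.03 -0.04  0.02] gap 0.0449
red near [ 0.4835 -0.327   0.1315] far [ 0.6418 -0.3188  0.1318] err [0.5 0.5 0.3 0.4] L 0.1585 yaw 2.97 local x -0.0005 y-slot -0.0019 z 0.1317 widths 6.1 2.9 n 357 86
   topcast local x -0.0015 y -0.0012 L 0.1588
yellow near [ 0.4794 -0.2591  0.1314] far [ 0.64   -0.2509  0.1309] err [0.3 0.3 0.2 0.2] L 0.1607 yaw 2.95 local x -0.0002 y-slot -0.0019 z 0.1312 widths 6.7 2.9 n 376 78
   topcast local x -0.0009 y -0.0013 L 0.1607
green near [ 0.4772 -0.1916  0.1303] far [ 0.6349 -0.1837  0.1308] err [0.8 0.9 0.7 0.7] L 0.158 yaw 2.88 local x -0.0005 y-slot -0.0025 z 0.1306 widths 5.7 2.6 n 316 86
   topcast local x -0.0023 y -0.0011 L 0.1581
```

View pics/s7c.png

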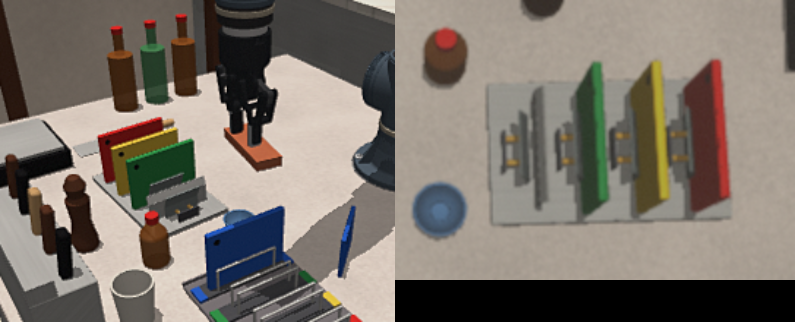

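Green is seated with its top at z=0.1306, centred. Now blue, the larger one in the rack.

```bash
python3 -c "
from cyc import *
first('blue',8)"
```

```text
above t 44.9 tcp [0.5555 0.1299 0.29  ] F [ 0.  -1.   0.1] T [ 0.06 -0.01  0.04] gap 0.0452
down hit=False t 46.8 tcp [0.5559 0.1301 0.0876] F [-0.7  0.7 -0. ] T [-0.01  0.01  0.06] gap 0.0447
grip t 47.2 tcp [0.5558 0.13   0.0874] F [ 0.4 -0.2  4.4] T [-0.06  0.08 -0.01] gap 0.0114
0.011385779595843847
lifted t 49.2 tcp [0.5551 0.1299 0.289 ] F [ 0.4  0.4 -2.1] T [-0.03  0.    0.04] gap 0.0117
over slot t 50.5 tcp [ 0.5533 -0.1182  0.29  ] F [-0.3 -0.5 -1.8] T [ 0.01 -0.   -0.  ] gap 0.0113
above mouth t 51.6 tcp [ 0.5538 -0.1193  0.1509] F [ 0.8 -0.2 -1.5] T [0.02 0.03 0.01] gap 0.0112
```

View pics/s8c.png

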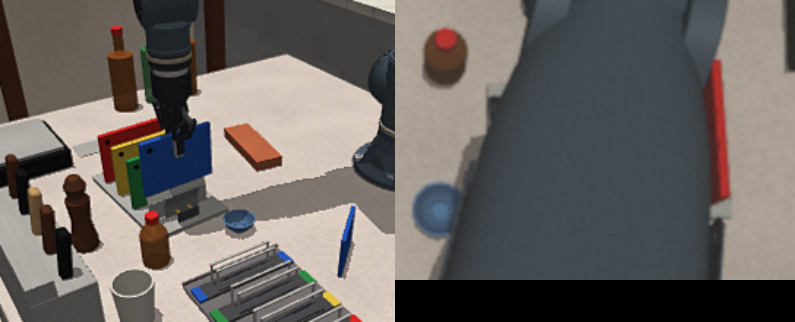

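Blue is upright above the leftmost slot and well clear of the cruet. Inserting it, then parking clear for the final check.

```bash
python3 -c "
from cyc import *
second('blue',9,None,['red','yellow','green','blue'])
st('park')
a=cv2.imread('pics/top0.png');b=cv2.imread('pics/top9.png')
from vis import *
for f in (a,b):
    m=mask(f,'red',60,120); ys,xs=np.nonzero(m[95:135,300:330]); print('cap',xs.mean()+300,ys.mean()+95)
cv2.imwrite('pics/scene9f.png',cv2.imread('pics/scene9.png'))
"
```

```text
mid hit=False t 52.7 tcp [ 0.5532 -0.1193  0.1001] F [-0.3 -1.6 -2.5] T [-0.45  0.11 -0.  ] gap 0.0112
end hit=True t 53.5 tcp [ 0.5531 -0.1195  0.0834] F [ 0.2 -0.8  4.2] T [-0.17  0.04  0.04] gap 0.0112
 t 53.7 tcp [ 0.5531 -0.1195  0.0834] F [-1.5 -0.5  5.8] T [-0.09  0.14  0.04] gap 0.0116
released t 54.2 tcp [ 0.5527 -0.1196  0.0828] F [-0.2 -0.1  0.3] T [0.02 0.01 0.01] gap 0.045
red near [ 0.4833 -0.328   0.1314] far [ 0.6418 -0.3196  0.1316] err [0.4 0.5 0.3 0.3] L 0.1587 yaw 3.02 local x -0.0007 y-slot -0.0028 z 0.1315 widths 5.4 2.8 n 299 82
   topcast local x -0.0015 y -0.0021 L 0.1590
yellow near [ 0.4794 -0.2595  0.1313] far [ 0.6399 -0.2514  0.1308] err [0.3 0.3 0.2 0.2] L 0.1607 yaw 2.88 local x -0.0002 y-slot -0.0024 z 0.1310 widths 6.1 2.9 n 338 77
   topcast local x -0.0009 y -0.0018 L 0.1607
green near [ 0.4785 -0.1918  0.1308] far [ 0.6349 -0.1844  0.1305] err [0.4 0.5 0.6 0.6] L 0.1566 yaw 2.7 local x 0.0001 y-slot -0.0030 z 0.1307 widths 5.0 2.6 n 268 86
   topcast local x -0.0012 y -0.0020 L 0.1560
blue near [ 0.4735 -0.1235  0.1321] far [ 0.6315 -0.1155  0.1323] err [0.1 0.1 0.  0. ] L 0.1581 yaw 2.89 local x -0.0007 y-slot -0.0022 z 0.1322 widths 5.2 3.1 n 286 100
   topcast local x -0.0005 y -0.0024 L 0.1580
park t 57.7 tcp [0.3006 0.2996 0.3498] F [-0.7 -0.1 -0.6] T [-0.01  0.02 -0.01] gap 0.0448
cap 314.8910891089109 109.27722772277228
cap 314.92233009708735 109.37864077669903
```

View pics/s9c.png

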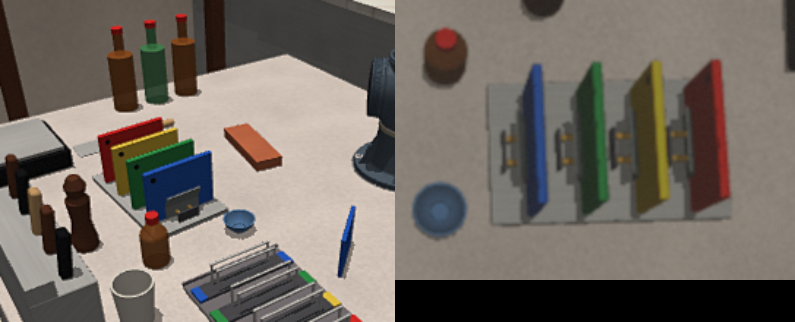

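View pics/scene9.png

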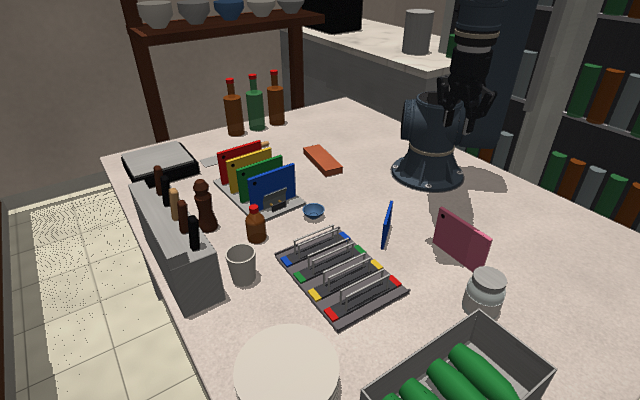

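The final pictures show blue, green, yellow, red from left to right in the rack (scene pixels 272,188 to 238,160). The drying rack is empty. The cruet cap is at (314.9, 109.4), against (314.9, 109.3) at the start. Handing in.

```bash
python3 -c "
from plant import bot
print(bot.hand_in()); print(bot.sense()['time_s'])"
```

```text
the job is handed in; nothing more can be done
None
the job is handed in; nothing more can be done
```

All four boards are in the storage rack in reverse order: blue, green, yellow, red from the robot's left to right. I handed the job in soon after 58 s on the robot's clock, and it reported no verdict.

- **Seating:** Each insertion stopped against the floor at the same height. Board tops measured z = 0.1307–0.1322 m, against 0.132 m expected.
- **Centring:** Every board was within 1 mm along its slot by two-view measurement. The single top-view cross-check gave up to 1.5 mm.
- **Upright:** Each board's top edge was within about 1 mm of where an upright board against its wall should be.
- **Left alone:** The cruet cap moved by 0.1 px between the first and last pictures, which is noise. The loose small blue panel and the pink one were not touched.

No check failed. The one thing to know is that the measured board positions shifted by up to 1 mm between pictures, most likely because of the arm's shadow.

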